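Clamp a circuit board with a concentric knob pair and lock it

ROBOT

A 6-joint arm with a two-finger parallel gripper is mounted at the origin on the work surface. World frame = base frame: x ahead of the robot, y to its left, z up, the work surface at z = 0. Lengths are in m, angles in rad, forces in N, time in s.
With the tool pointing down it reaches from about 0.35 to 0.925 m from the base axis. Payload 6.4 kg.
Tool frame: the origin (TCP) lies between the finger pads; the fingertips stand 14 mm ahead of it and the grasp point (between the pads) lies 5 mm behind it; y points along the fingers, z is the direction in which the jaws open and shut, and the axes are right-handed (so a half turn about y gives the same grasp; the last joint's range is limited). The gripper opens to 85 mm and grips with 20 to 120 N. Pads are 22 mm wide; open, the fingers measure 114 mm over their backs; the gripper's body (76 mm by 85 mm) begins 54 mm behind the grasp point. The pads swing forward as they close: fully open they stand 13 mm farther back than shut.
Start: joints at [-1.406, 0.245, 1.558, -0, 1.339, -0.174], TCP at [0.216, -0.613, 0.245] pointing down, gripper open.
Joint ranges: [-3.13, 3.13], [-1.02, 2.26], [0.13, 2.54], [-0.95, 4.09], [0.21, 2.88], [-2.74, 2.74]. Speed limits (rad/s): [2.57, 2.57, 3.14, 3.14, 3.14, 3.14].

INTERFACE

Orientations are given as a unit quaternion [x, y, z, w].
In Python, from workcell import env gives the robot as it stands.
- The arm moves only by the tool step_arm, never from a script. Its argument "steps" is a list of rows, each an object with "twist": the turn, a rotation vector about the world's x, y, z in units of 60 degrees (1.0 is 60 degrees), a list of three; "xyz": the shift along the world's x, y, z in units of 80 cm (1.0 is 80 cm), a list of three; "claw": the closure, from -1 (fully open) to 1 (shut). In form: [{"twist": [rx, ry, rz], "xyz": [dx, dy, dz], "claw": claw}, ...]. A call has 1 to 8 rows; each row is the pose to reach, as a shift and turn from the pose commanded when the call began; what a row does not reach only later rows make up. A row lasts 1/8 s, in which the tool goes at most 62.5 mm and 10.7 degrees, less where a joint would pass 70% of its speed; a pose out of reach is approached as far as the arm can. A call with a number of a shift or a turn outside -1 to 1 is refused whole. A call with a gripper value outside its range is refused whole. The fingers move at their own pace and stop on an object; "squeeze" is the grip in N (left out, the last holds). Time passes only in rows, so rows that repeat a pose let the fingers close. It gives the time, the measured TCP pose, the force and the opening at its end, in the units of the state.
- env.sense(): the state, without advancing time (a new reading comes with each control period).
- env.snapshot(name): name is "scene" or "top" or "wrist"; returns the picture (480x640x3 uint8, red, green, blue); there is no depth.
- env.get_calibration(name): a dict with "fx", "fy", "cx", "cy" (pixels), "R" (3x3) and "t" (3): a world point X has camera coordinates R X + t; the wrist camera has in their place "T_tool_cam" (4x4, takes a point from camera to tool coordinates, whose origin is the TCP and whose axes are the tool frame's). Camera axes: x right, y down, z forward; pixel columns grow to the right and rows downward; lengths in m; the calibration is good to about 2 mm. A picture is of the moment at which its call begins: read the wrist's pose just before it. get_calibration takes no time and is no camera call.
- env.job_done(): hands the job in, once; it reports no verdict.
The state is a dict: "time_s": time; "q": joint angles; "joint_vel": joint speeds; "joint_torque": joint torques, N m; "position": TCP position; "tcp_rot": TCP orientation; "ft_force": force on the tool from outside, world axes, zero at the start; "torque": the same for the moment, N m; "opening": finger opening in m.
Only numpy, scipy, OpenCV 4.12 (cv2) and the standard library are available. Lean on these libraries where they do the work, as an engineer would, in place of code of your own. Each camera call takes 0.05 s, during which the arm holds its last target.

TASK

Clamp the circuit-board carrier on the bench fixture: turn the inner bar knob clockwise until its swing arm has pushed the carrier back against the rear jaw and bears on it with a firm but gentle push (about 6 N, never as much as 16 N), leaving the outer ring as it is. Then turn the outer lock ring clockwise all the way to its stop without moving the inner knob, so that the carrier stays clamped, and let go. Work only by the two knobs: do not push the carrier or the swing arm with the fingers, and leave the bin, the screwdriver and the jar alone.

Things in the scene. Friction and masses are not known exactly. Their poses are not given: they have to be found in the camera images.
- fixture: Aluminium plate fixed to the bench, 175 x 215 x 12 mm. Origin: on the vertical common axis of both knobs, at bench height. It spans x -122 to +52, y -62 to +152 mm. Its +y side holds the carrier and, behind that, the rear jaw: a steel bar along x, 16 mm tall, set for the job somewhere 1 to 28 mm behind the carrier.
- clamp_knob (a joint): Inner knob, rad, positive clockwise from above, 0 to 1.9. At q the bar and the swing arm point (215 deg - q) counter-clockwise from the fixture's x. The arm is free up to 0.9 rad; the carrier meets the jaw somewhere from 0.95 to 1.5 rad. Friction about 0.3 N m: it stays where left, but holds back only 5 to 9 N at the arm's nose; a harder push relaxes to that on letting go.
- knob_grip (a point): Centre of the inner knob's bar, on the common axis, 68 mm above the bench; its x runs along the bar towards the swing arm. Black bar handle 40 mm long, 16 mm wide between its flat sides, 28 mm tall, from 54 to 82 mm above the bench, 6 mm clear above the outer ring.
- clamp_arm: Steel swing arm under the ring, 13 to 21 mm above the bench, origin on the common axis; it runs along its own x axis 70 mm to a round nose of 7 mm radius. It turns with the inner knob through a stiff spring (40 N m/rad). With the nose on the carrier each newton takes 0.04 to 0.065 N m at the knob, besides the friction; with the carrier on the jaw 0.02 rad more adds some 6 N.
- carrier: Loose grey frame with a green circuit board, 100 (x) x 70 (y) x 10 mm, parts up to 15 mm, 0.1 to 0.2 kg, lying on the plate (12 mm above the bench). Origin: centre of its underside. The swing arm's nose pushes its long edge that faces the knobs, in the fixture's +y direction, until its far long edge lies on the jaw.
- lock_ring (a joint): Outer lock ring, rad, positive clockwise from above: 0 to 0.2 at the start, 1.0 at its hard stop. Friction about 0.2 N m. It stays where left. Turning it does not move the inner knob or the arm unless the fingers touch them.
- ring_center (a point): Middle of the outer ring, on the common axis, 37 mm above the bench. Ribbed aluminium ring 56 mm in diameter, from 26 to 48 mm above the bench, gripped across its diameter with the inner knob standing between the fingers.
- ring_mark (a point): Dark radial tick on top of the outer ring, 24.5 mm from the axis; points along the fixture's x axis at ring value 0.
- parts_bin: Bystander: black open bin 110 x 140 x 55 mm, origin under its centre.
- screwdriver: Bystander: screwdriver lying on the bench.
- jar: Bystander: small clear jar, 48 mm in diameter, 55 mm tall, origin under its centre.
Mind the look-alikes: they are no part of the job. Several things have the shape of the carrier; the one meant has the colours described above.

How it is judged:
By the outcome, as a careful person would: the job done as asked, in the order asked, and still so for the second after the job is handed in, with the robot touching nothing.
It also fails if it takes over 72 s, if anything falls off the work surface, if the arm or the gripper's body presses on something with over 40 N, if the wrist force passes 120 N, or if a joint passes its speed limit or range.

## Working session

There is one attempt and no reset: what is moved stays moved. The work goes in short steps, Python scripts to look and compute and a tool call to move; the robot and the scene stay as the last step left them, time stands still between calls to the robot, and variables do not carry over. Pictures are saved under pics/ and viewed, and the job is handed in when it is done.

Besides the shell and the picture viewer there is one more tool, called after ">>>" as name(argument=value, ...), one argument or row to a line, values as JSON. step_arm: Moves the arm, as the interface text tells. Its arguments: {"type":"object","properties":{"steps":{"type":"array"},"squeeze":{"type":"number"}},"required":["steps"]}

```bash
ls; mkdir -p pics; python3 - <<'E'
from workcell import env
import cv2
print(env.sense())
for n in ("scene","top"):
    cv2.imwrite(f"pics/{n}0.png",env.snapshot(n)[:,:,::-1]); print(n,env.get_calibration(n))
print(env.get_calibration("wrist"))
E
```

```text
pics
{'time_s': 0.0, 'q': array([-1.40607812e+00,  2.45804199e-01,  1.55904254e+00,  1.42838357e-06,
        1.33869790e+00, -1.74076560e-01]), 'joint_vel': array([ 0.00160443, -0.00025362, -0.00210258, -0.00125335,  0.00215619,
        0.0005927 ]), 'joint_torque': array([-3.56563542e-04, -4.29509246e+01, -3.26126111e+01, -2.24779328e-04,
        5.40556575e-03,  3.96278551e-06]), 'position': array([ 0.21595791, -0.61250127,  0.24417128]), 'tcp_rot': array([-0.1192061 ,  0.69767544, -0.6962952 ,  0.11921354]), 'ft_force': array([0.67610892, 0.49174888, 0.39987693]), 'torque': array([-0.00565746,  0.00236577,  0.0063083 ]), 'opening': 0.08532678257352581}
scene {'fx': 440.84649445284657, 'fy': 440.84649445284657, 'cx': 322.5523631649545, 'cy': 240.250757584314, 'R': array([[-0.91331404,  0.40719418, -0.0070964 ],
       [ 0.32826319,  0.72573944, -0.60460362],
       [-0.24104094, -0.55452247, -0.79649488]]), 't': array([ 0.54239935, -0.15025415,  0.96010879])}
top {'fx': 541.9702495286803, 'fy': 541.9702495286803, 'cx': 319.03991871017075, 'cy': 239.00427508880415, 'R': array([[-0.01727168, -0.99911883, -0.0382524 ],
       [-0.9898896 ,  0.02247404, -0.14004818],
       [ 0.14078446,  0.03544679, -0.98940551]]), 't': array([0.06240553, 0.58575185, 0.89583309])}
{'fx': 389.4816167087937, 'fy': 389.4816167087937, 'cx': 326.11858753028673, 'cy': 239.85882701620028, 'T_tool_cam': array([[ 1.26629313e-03,  9.47448094e-01,  3.19907027e-01,
        -8.24452572e-02],
       [-8.14633440e-04, -3.19906200e-01,  9.47448869e-01,
        -1.28532232e-01],
       [ 9.99998866e-01, -1.46035495e-03,  3.66727877e-04,
        -6.91320363e-04],
       [ 0.00000000e+00,  0.00000000e+00,  0.00000000e+00,
         1.00000000e+00]])}
```

View pics/scene0.png

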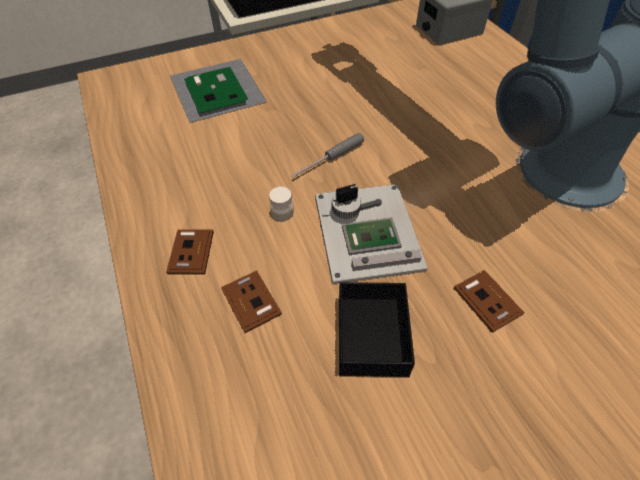

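View pics/top0.png

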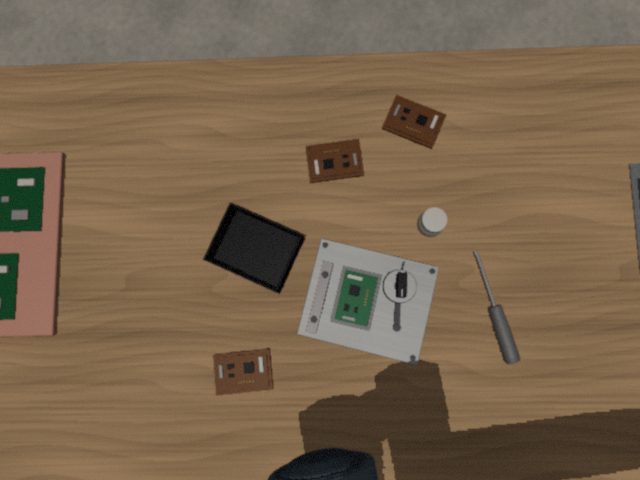

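```bash
python3 - <<'E'
import cv2
a=cv2.imread("pics/top0.png")[230:375,290:450]
cv2.imwrite("pics/c1.png",cv2.resize(a,None,fx=5,fy=4.0*1.25/1.25,interpolation=cv2.INTER_CUBIC) if 0 else cv2.resize(a,(640,580),interpolation=cv2.INTER_CUBIC))
a=cv2.imread("pics/scene0.png")[175:290,310:430]
cv2.imwrite("pics/c2.png",cv2.resize(a,(600,575),interpolation=cv2.INTER_CUBIC))
E
```

```text
(no output)
```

View pics/c1.png

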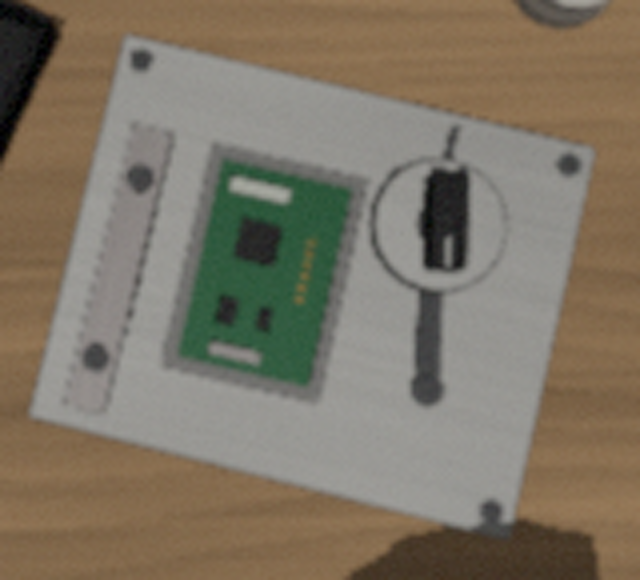

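View pics/c2.png

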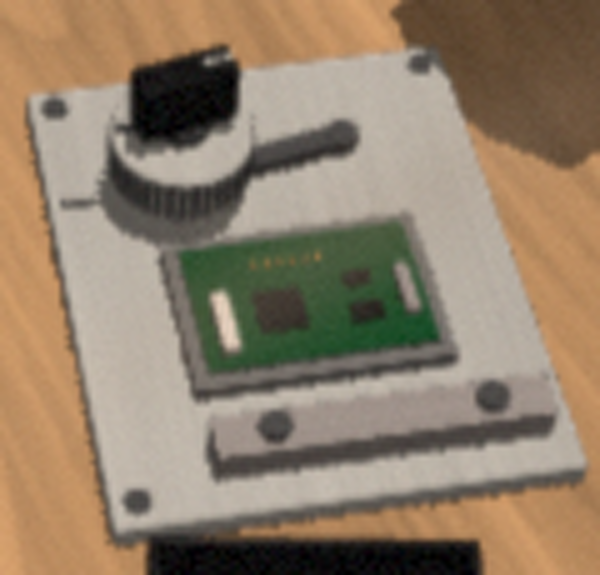

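```bash
cat > h.py <<'E'
import numpy as np,cv2
from scipy.optimize import least_squares
from scipy.spatial.transform import Rotation as Ro
from workcell import env
def proj(cal,X):
    p=(np.asarray(X)@cal["R"].T)+cal["t"]; return np.c_[cal["fx"]*p[:,0]/p[:,2]+cal["cx"],cal["fy"]*p[:,1]/p[:,2]+cal["cy"]]
def ray(cal,uv,z):
    d=cal["R"].T@np.array([(uv[0]-cal["cx"])/cal["fx"],(uv[1]-cal["cy"])/cal["fy"],1]); c=-cal["R"].T@cal["t"]
    return c+d*(z-c[2])/d[2]
def wcal(s):
    c=dict(env.get_calibration("wrist")); T=np.eye(4);T[:3,:3]=Ro.from_quat(s["tcp_rot"]).as_matrix();T[:3,3]=s["position"]
    M=np.linalg.inv(T@c["T_tool_cam"]); c["R"]=M[:3,:3];c["t"]=M[:3,3]; return c
E
python3 - <<'E'
from h import *
F=np.array([[52,152],[52,-62],[-122,-62],[-122,152]])/1000
tp=np.array([[128,35],[597,148],[512,540],[30,417]])/4+[290,230]
sp=np.array([[115,530],[28,95],[438,48],[585,468]])/5+[310,175]
ct,cs=env.get_calibration("top"),env.get_calibration("scene")
def W(p):
    c,s=np.cos(p[2]),np.sin(p[2]); return np.c_[F@np.array([[c,-s],[s,c]]).T+p[:2],np.full(4,.012)]
for nm,use in(("top",(1,0)),("scene",(0,1)),("both",(1,1))):
    f=lambda p:np.r_[(proj(ct,W(p))-tp).ravel()*use[0],(proj(cs,W(p))-sp).ravel()*use[1]]
    r=least_squares(f,[.5,-.2,0]);print(nm,r.x,r.fun.round(1))
# ring centre top z=.048 ; knob top z .082; nose z .021
for n,uv,z in(("ring",(440,224),.048),("knobtop",(446,220),.082),("nose",(427,388),.021),("tick",(452,143),.012)):
    print(n,ray(ct,np.array(uv)/4+[290,230],z))
E
```

```text
top [ 0.50237819 -0.08623703 -0.26181696] [-0.4 -0.2  0.3  0.  -0.1  0.1  0.1  0.1  0.  -0.   0.  -0.   0.  -0.
  0.  -0. ]
scene [ 0.50537042 -0.08510386 -0.26871672] [-0.  -0.  -0.  -0.  -0.  -0.  -0.  -0.  -0.6  0.3 -0.1 -0.2  0.1 -0.3
  0.6 -0. ]
both [ 0.50356738 -0.08601574 -0.26505138] [-0.3 -1.1  0.2 -0.5 -0.5 -0.6 -0.2 -0.9  0.5 -0.4  0.4 -0.7  0.5 -1.
  1.4 -1. ]
ring [ 0.50276324 -0.08503833  0.048     ]
knobtop [ 0.5025722  -0.08375456  0.082     ]
nose [ 0.43386975 -0.07978377  0.021     ]
tick [ 0.54017454 -0.09566325  0.012     ]
```

```bash
python3 - <<'E'
from h import *
s=env.sense();R=Ro.from_quat(s["tcp_rot"]).as_matrix();print(R.round(3),np.degrees(np.arctan2(R[1,2],R[0,2])))
print((np.array([.503,-.085,.2])-s["position"])/.8)
E
```

```text
[[-0.943 -0.     0.332]
 [-0.332  0.002 -0.943]
 [-0.    -1.    -0.002]] -70.586773623874
[ 0.35879079  0.65945205 -0.05536205]
```

>>> step_arm(
  steps=[
    {"twist": [0, 0, 0.17], "xyz": [0.036, 0.066, 0], "claw": -1},
    {"twist": [0, 0, 0.34], "xyz": [0.072, 0.132, 0], "claw": -1},
    {"twist": [0, 0, 0.51], "xyz": [0.108, 0.198, 0], "claw": -1},
    {"twist": [0, 0, 0.68], "xyz": [0.144, 0.264, 0], "claw": -1},
    {"twist": [0, 0, 0.84], "xyz": [0.18, 0.33, 0], "claw": -1},
    {"twist": [0, 0, 1], "xyz": [0.216, 0.396, 0], "claw": -1},
    {"twist": [0, 0, 1], "xyz": [0.252, 0.462, 0], "claw": -1},
    {"twist": [0, 0, 1], "xyz": [0.288, 0.528, 0], "claw": -1},
  ],
)

```text
time_s: 1.1
position: [0.4469, -0.1887, 0.2451]
tcp_rot: [-0.452, 0.544, -0.544, 0.452]
ft_force: [1.0, -0.8, -0.1]
opening: 0.0854
```

>>> step_arm(
  steps=[
    {"twist": [0, 0, 0.17], "xyz": [0.03, 0.06, 0], "claw": -1},
    {"twist": [0, 0, 0.34], "xyz": [0.071, 0.1315, -0.02], "claw": -1},
    {"twist": [0, 0, 0.51], "xyz": [0.071, 0.1315, -0.04], "claw": -1},
    {"twist": [0, 0, 0.68], "xyz": [0.071, 0.1315, -0.055], "claw": -1},
    {"twist": [0, 0, 0.84], "xyz": [0.071, 0.1315, -0.055], "claw": -1},
    {"twist": [0, 0, 1], "xyz": [0.071, 0.1315, -0.055], "claw": -1},
  ],
)

```text
time_s: 1.85
position: [0.5028, -0.0851, 0.2005]
tcp_rot: [-0.664, 0.244, -0.243, 0.664]
ft_force: [0.4, -0.0, -0.4]
opening: 0.0853
```

>>> step_arm(
  steps=[
    {"twist": [0, 0, 0.17], "xyz": [0, 0, 0], "claw": -1},
    {"twist": [0, 0, 0.34], "xyz": [0, 0, 0], "claw": -1},
    {"twist": [0, 0, 0.51], "xyz": [0, 0, 0], "claw": -1},
    {"twist": [0, 0, 0.6], "xyz": [0, 0, 0], "claw": -1},
    {"twist": [0, 0, 0.6], "xyz": [0, 0, 0], "claw": -1},
    {"twist": [0, 0, 0.6], "xyz": [0, 0, 0], "claw": -1},
  ],
)

```text
time_s: 2.6
position: [0.5031, -0.0854, 0.2011]
tcp_rot: [-0.706, 0.029, -0.029, 0.707]
ft_force: [-0.5, 0.2, 0.0]
opening: 0.0851
```

```bash
python3 - <<'E'
from h import *
s=env.sense();print(s);R=Ro.from_quat(s["tcp_rot"]).as_matrix();print(R.round(3),np.degrees(np.arctan2(R[1,2],R[0,2])))
cv2.imwrite("pics/w1.png",env.snapshot("wrist")[:,:,::-1])
E
```

```text
{'time_s': 2.6, 'q': array([-3.90642172e-01, -3.94669359e-02,  1.94949619e+00,  2.77227169e-05,
        1.23195924e+00, -1.88003046e+00]), 'joint_vel': array([ 0.00013683, -0.00029878, -0.00090387, -0.00203528, -0.00118621,
       -0.00451785]), 'joint_torque': array([ 1.83405187e-03, -2.95032138e+01, -3.11663783e+01, -1.67871581e-04,
        1.72906592e-03,  3.29174036e-03]), 'position': array([ 0.50308063, -0.08539086,  0.20106977]), 'tcp_rot': array([-0.70646428,  0.0289057 , -0.0286491 ,  0.70657761]), 'ft_force': array([-0.52802414,  0.157606  ,  0.04453429]), 'torque': array([0.00741839, 0.04190974, 0.02386639]), 'opening': 0.08511756037473257}
[[ 0.997 -0.     0.081]
 [-0.081  0.     0.997]
 [-0.    -1.     0.   ]] 85.3351332919109
```

View pics/w1.png

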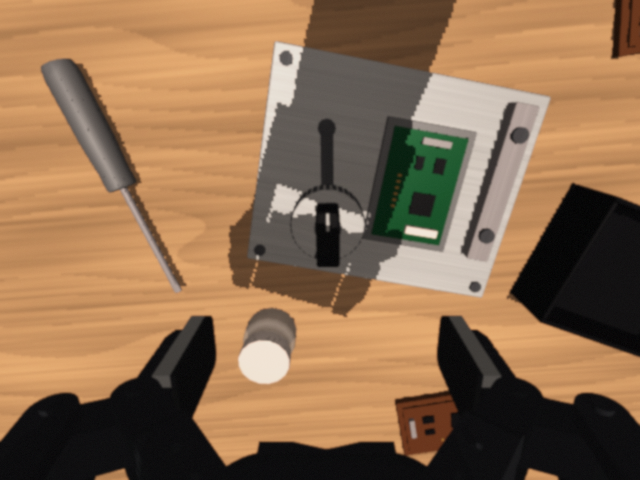

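```bash
python3 - <<'E'
from h import *
a=cv2.imread("pics/w1.png")[105:280,250:480]
a=np.clip(a.astype(float)*1.5,0,255).astype(np.uint8)
cv2.imwrite("pics/w1c.png",cv2.resize(a,None,fx=3.4,fy=3.4,interpolation=cv2.INTER_CUBIC))
E
```

```text
(no output)
```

View pics/w1c.png

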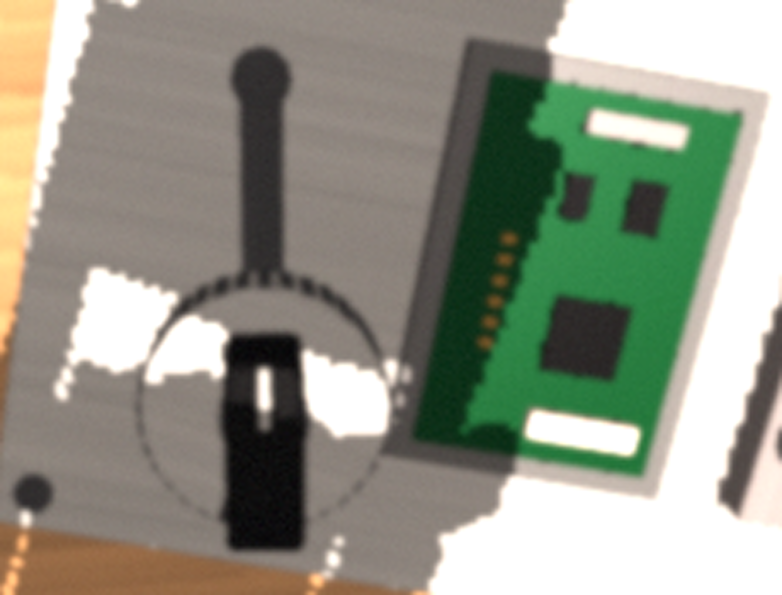

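```bash
cat > ov.py <<'E'
from h import *
import sys
def fx(x,y,z,ax,yaw):
    c,s=np.cos(yaw),np.sin(yaw); return [ax[0]+c*x-s*y,ax[1]+s*x+c*y,z]
def overlay(img,cal,ax,yaw,q,off,k,ring=None):
    P=lambda pts:np.int32((proj(cal,pts)-off)*k)
    th=np.linspace(0,2*np.pi,60)
    for z in(.048,):
        cv2.polylines(img,[P([[ax[0]+.028*np.cos(t),ax[1]+.028*np.sin(t),z] for t in th])],True,(0,0,255),1)
    a=np.radians(215)-q+yaw;u=np.array([np.cos(a),np.sin(a)]);v=np.array([-u[1],u[0]])
    for z,col in((.082,(0,255,255)),(.054,(255,255,0))):
        cv2.polylines(img,[P([[*(np.array(ax)+i*.02*u+j*.008*v),z] for i,j in((1,1),(1,-1),(-1,-1),(-1,1))])],True,col,1)
    n=np.array(ax)+.07*u
    cv2.polylines(img,[P([[n[0]+.007*np.cos(t),n[1]+.007*np.sin(t),.021] for t in th])],True,(255,0,255),1)
    cv2.polylines(img,[P([fx(x,y,.012,ax,yaw) for x,y in((.052,.152),(.052,-.062),(-.122,-.062),(-.122,.152))])],True,(0,255,0),1)
    return img
E
python3 - <<'E'
from ov import *
s=env.sense();c=wcal(s)
for n,uv,z in(("ring",(265,401),.048),("nose",(261,78),.021)):
    print(n,ray(c,np.array(uv)/3.4+[250,105],z))
g=cv2.imread("pics/w1c.png")
cv2.imwrite("pics/w1o.png",overlay(g,c,(.5035,-.0852),-.263,.43,np.array([250,105]),3.4))
E
```

```text
ring [ 0.50246853 -0.08359329  0.048     ]
nose [ 0.43510214 -0.0789319   0.021     ]
```

View pics/w1o.png

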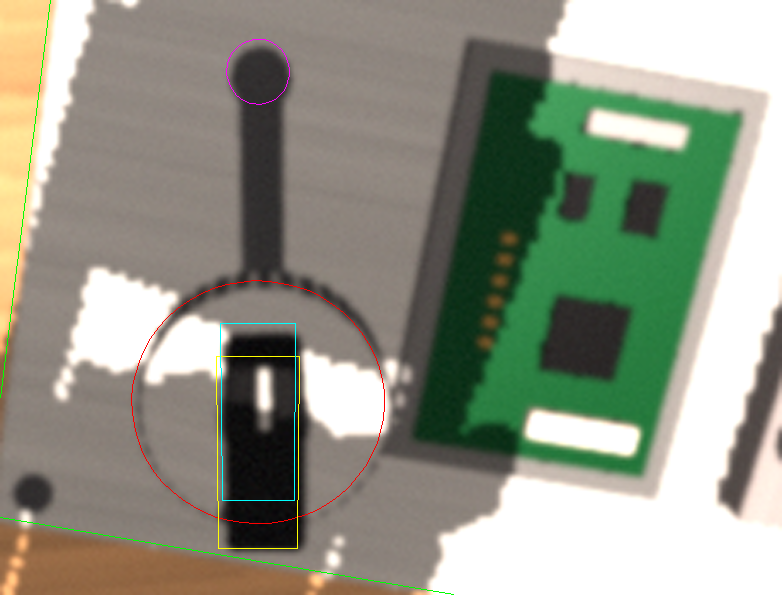

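>>> step_arm(
  steps=[
    {"twist": [0, 0, 0.01], "xyz": [0, 0.001, -0.06], "claw": -1},
    {"twist": [0, 0, 0.01], "xyz": [0, 0.001, -0.12], "claw": -1},
    {"twist": [0, 0, 0.01], "xyz": [0, 0.001, -0.15], "claw": -1},
    {"twist": [0, 0, 0.01], "xyz": [0, 0.001, -0.164], "claw": -1},
    {"twist": [0, 0, 0.01], "xyz": [0, 0.001, -0.164], "claw": -0.2},
    {"twist": [0, 0, 0.01], "xyz": [0, 0.001, -0.164], "claw": 0.2},
    {"twist": [0, 0, 0.01], "xyz": [0, 0.001, -0.164], "claw": 0.3},
    {"twist": [0, 0, 0.01], "xyz": [0, 0.001, -0.164], "claw": 0.3},
  ],
  squeeze=30,
)

```text
time_s: 3.65
position: [0.5037, -0.0848, 0.0708]
tcp_rot: [0.707, -0.024, 0.025, -0.706]
ft_force: [-0.3, -0.1, 1.1]
opening: 0.0299
```

```bash
python3 - <<'E'
from h import *
s=env.sense();print(s["position"],s["ft_force"],s["torque"],s["opening"])
cv2.imwrite("pics/w2.png",env.snapshot("wrist")[:,:,::-1]);cv2.imwrite("pics/s2.png",env.snapshot("scene")[:,:,::-1])
E
```

```text
[ 0.50370283 -0.08483486  0.07083931] [-0.31762601 -0.14827181  1.07714538] [-0.09043555  0.031114   -0.0199962 ] 0.029854827155637517
```

View pics/w2.png

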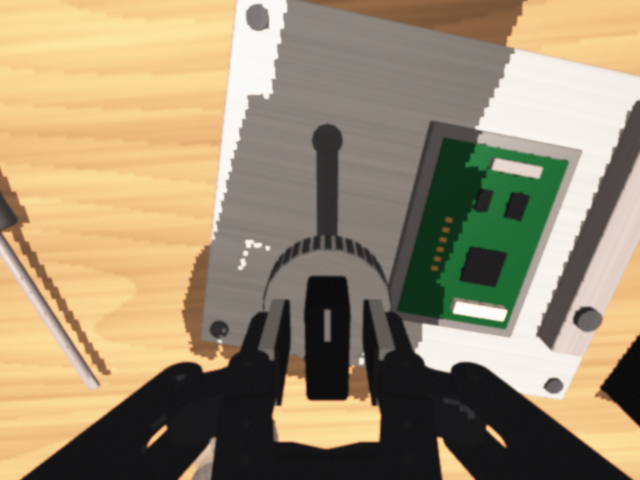

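>>> step_arm(
  steps=[
    {"twist": [0, 0, 0], "xyz": [0, 0, -0.001], "claw": 1},
    {"twist": [0, 0, 0], "xyz": [0, 0, -0.001], "claw": 1},
    {"twist": [0, 0, 0], "xyz": [0, 0, -0.001], "claw": 1},
    {"twist": [0, 0, 0], "xyz": [0, 0, -0.001], "claw": 1},
  ],
  squeeze=60,
)

```text
time_s: 4.25
position: [0.5034, -0.0846, 0.0698]
tcp_rot: [-0.707, 0.025, -0.025, 0.707]
ft_force: [-1.0, 1.8, 4.9]
opening: 0.0149
```

```bash
cat > st.py <<'E'
from h import *
s=env.sense();R=Ro.from_quat(s["tcp_rot"]).as_matrix();print(s["time_s"],s["position"].round(4),s["ft_force"].round(2),s["torque"].round(3),s["opening"].round(4),"jaw",np.degrees(np.arctan2(R[1,2],R[0,2])).round(2),s["joint_torque"].round(3),s["q"][5])
E
python3 st.py
```

```text
Traceback (most recent call last):
  File "st.py", line 2, in <module>
    s=env.sense();R=Ro.from_quat(s["tcp_rot"]).as_matrix();print(s["time_s"],s["position"].round(4),s["ft_force"].round(2),s["torque"].round(3),s["opening"].round(4),"jaw",np.degrees(np.arctan2(R[1,2],R[0,2])).round(2),s["joint_torque"].round(3),s["q"][5])
                                                                                                                                                ^^^^^^^^^^^^^^^^^^
AttributeError: 'float' object has no attribute 'round'
```

```bash
sed -i 's/s\["opening"\].round(4)/round(s["opening"],4)/' st.py; python3 st.py
```

```text
4.25 [ 0.5034 -0.0846  0.0698] [-0.98  1.8   4.95] [ 0.216  0.277 -0.061] 0.0149 jaw 86.01 [ -0.551 -30.744 -25.243  -0.138  -0.567  -0.041] -1.890218307406031
```

>>> step_arm(
  steps=[
    {"twist": [0, 0, -0.08], "xyz": [0, 0, 0], "claw": 1},
    {"twist": [0, 0, -0.16], "xyz": [0, 0, 0], "claw": 1},
    {"twist": [0, 0, -0.24], "xyz": [0, 0, 0], "claw": 1},
    {"twist": [0, 0, -0.32], "xyz": [0, 0, 0], "claw": 1},
    {"twist": [0, 0, -0.38], "xyz": [0, 0, 0], "claw": 1},
  ],
)

```text
time_s: 4.88
position: [0.5035, -0.0841, 0.0698]
tcp_rot: [-0.687, 0.164, -0.164, 0.688]
ft_force: [-0.4, 4.4, 6.3]
opening: 0.015
```

```bash
python3 st.py
```

```text
4.875 [ 0.5035 -0.0841  0.0698] [-0.39  4.44  6.27] [0.671 0.177 0.282] 0.015 jaw 63.15 [ -2.34  -30.753 -25.236  -0.501  -0.569  -0.064] -1.4910764365014957
```

>>> step_arm(
  steps=[
    {"twist": [0, 0, -0.03], "xyz": [0, 0, 0], "claw": 1},
    {"twist": [0, 0, -0.06], "xyz": [0, 0, 0], "claw": 1},
    {"twist": [0, 0, -0.06], "xyz": [0, 0, 0], "claw": 1},
  ],
)

```text
time_s: 5.25
position: [0.5035, -0.084, 0.0698]
tcp_rot: [-0.682, 0.185, -0.185, 0.683]
ft_force: [-0.9, 4.8, 5.3]
opening: 0.0152
```

```bash
python3 st.py
```

```text
5.25 [ 0.5035 -0.084   0.0698] [-0.89  4.77  5.27] [0.656 0.147 0.088] 0.0152 jaw 59.63 [ -2.121 -30.765 -25.231  -0.616  -0.564   0.148] -1.429796045643308
```

>>> step_arm(
  steps=[
    {"twist": [0, 0, -0.025], "xyz": [0, 0, 0], "claw": 1},
    {"twist": [0, 0, -0.05], "xyz": [0, 0, 0], "claw": 1},
    {"twist": [0, 0, -0.075], "xyz": [0, 0, 0], "claw": 1},
    {"twist": [0, 0, -0.1], "xyz": [0, 0, 0], "claw": 1},
  ],
)

```text
time_s: 5.75
position: [0.5036, -0.0839, 0.0698]
tcp_rot: [-0.671, 0.221, -0.221, 0.672]
ft_force: [-0.9, 4.5, 4.6]
opening: 0.0149
```

```bash
python3 - <<'E'
from h import *
exec(open('st.py').read())
cv2.imwrite("pics/t3.png",cv2.resize(env.snapshot("top")[230:375,290:450,::-1],(640,580),interpolation=cv2.INTER_CUBIC))
E
```

```text
5.75 [ 0.5036 -0.0839  0.0698] [-0.86  4.49  4.61] [0.785 0.088 0.411] 0.0149 jaw 53.62 [ -2.904 -30.841 -25.185  -0.659  -0.513   0.216] -1.3249455944289679
```

View pics/t3.png

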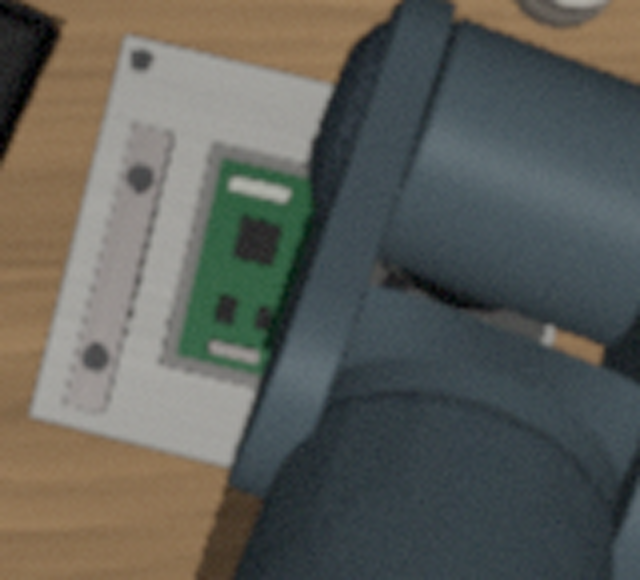

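>>> step_arm(
  steps=[
    {"twist": [0, 0, -0.025], "xyz": [0, 0, 0], "claw": 1},
    {"twist": [0, 0, -0.05], "xyz": [0, 0, 0], "claw": 1},
    {"twist": [0, 0, -0.075], "xyz": [0, 0, 0], "claw": 1},
    {"twist": [0, 0, -0.1], "xyz": [0, 0, 0], "claw": 1},
    {"twist": [0, 0, -0.125], "xyz": [0, 0, 0], "claw": 1},
  ],
)

```text
time_s: 6.42
position: [0.5037, -0.0838, 0.0698]
tcp_rot: [-0.655, 0.264, -0.264, 0.656]
ft_force: [0.5, 5.6, 4.1]
opening: 0.0148
```

```bash
python3 - <<'E'
from h import *
exec(open('st.py').read())
cv2.imwrite("pics/t4.png",cv2.resize(env.snapshot("top")[230:375,290:450,::-1],(640,580),interpolation=cv2.INTER_CUBIC))
cv2.imwrite("pics/w4.png",env.snapshot("wrist")[:,:,::-1])
E
```

```text
6.425 [ 0.5037 -0.0838  0.0698] [0.52 5.63 4.14] [0.871 0.016 0.384] 0.0148 jaw 46.13 [ -3.243 -30.935 -25.123  -0.81   -0.444   0.211] -1.1941348465147281
```

View pics/t4.png

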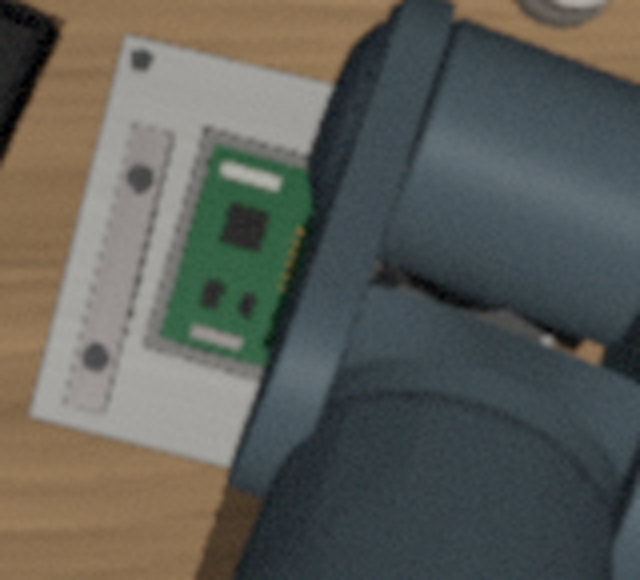

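View pics/w4.png

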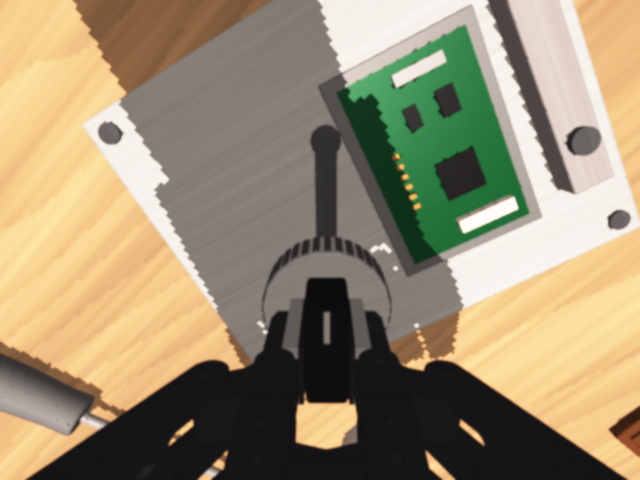

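>>> step_arm(
  steps=[
    {"twist": [0, 0, -0.025], "xyz": [0, 0, 0], "claw": 1},
    {"twist": [0, 0, -0.05], "xyz": [0, 0, 0], "claw": 1},
    {"twist": [0, 0, -0.07], "xyz": [0, 0, 0], "claw": 1},
    {"twist": [0, 0, -0.085], "xyz": [0, 0, 0], "claw": 1},
  ],
)

```text
time_s: 7.02
position: [0.5038, -0.0837, 0.0698]
tcp_rot: [-0.643, 0.293, -0.293, 0.644]
ft_force: [1.5, 6.2, 5.2]
opening: 0.015
```

```bash
python3 - <<'E'
from h import *
exec(open('st.py').read())
cv2.imwrite("pics/t5.png",cv2.resize(env.snapshot("top")[230:375,290:450,::-1],(640,580),interpolation=cv2.INTER_CUBIC))
E
```

```text
7.025 [ 0.5038 -0.0837  0.0698] [1.45 6.18 5.18] [ 0.862 -0.075  0.374] 0.015 jaw 41.04 [ -3.468 -31.01  -25.075  -0.91   -0.388   0.286] -1.1053750832203237
```

View pics/t5.png

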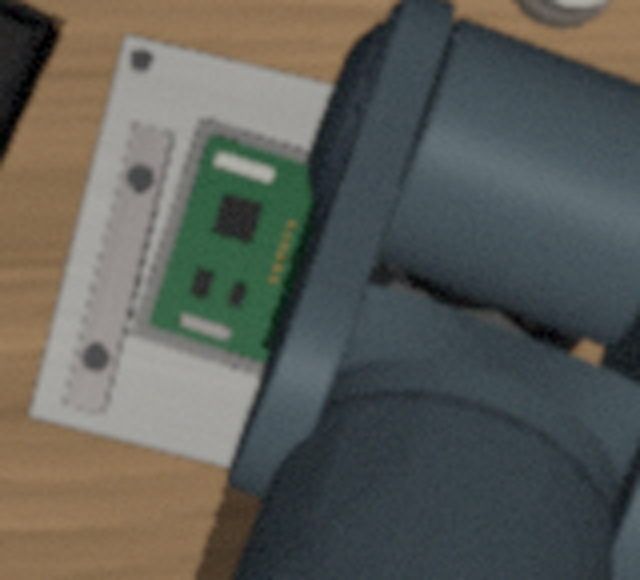

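>>> step_arm(
  steps=[
    {"twist": [0, 0, -0.012], "xyz": [0, 0, 0], "claw": 1},
    {"twist": [0, 0, -0.024], "xyz": [0, 0, 0], "claw": 1},
  ],
)

```text
time_s: 7.32
position: [0.5039, -0.0837, 0.0698]
tcp_rot: [-0.639, 0.301, -0.301, 0.641]
ft_force: [0.3, 5.5, 3.8]
opening: 0.0148
```

```bash
python3 st.py
```

```text
7.325 [ 0.5039 -0.0837  0.0698] [0.35 5.51 3.78] [ 0.92  -0.12   0.348] 0.0148 jaw 39.61 [ -3.528 -31.034 -25.061  -0.939  -0.371   0.298] -1.080394813440705
```

>>> step_arm(
  steps=[
    {"twist": [0, 0, -0.012], "xyz": [0, 0, 0], "claw": 1},
    {"twist": [0, 0, -0.024], "xyz": [0, 0, 0], "claw": 1},
  ],
)

```text
time_s: 7.58
position: [0.5039, -0.0837, 0.0698]
tcp_rot: [-0.635, 0.309, -0.309, 0.637]
ft_force: [0.1, 5.9, 3.5]
opening: 0.015
```

```bash
python3 - <<'E'
from h import *
exec(open('st.py').read())
cv2.imwrite("pics/t6.png",cv2.resize(env.snapshot("top")[230:375,290:450,::-1],(640,580),interpolation=cv2.INTER_CUBIC))
E
```

```text
7.575 [ 0.5039 -0.0837  0.0698] [0.13 5.88 3.51] [ 1.058 -0.143  0.452] 0.015 jaw 38.17 [ -3.679 -31.06  -25.039  -0.939  -0.352   0.353] -1.055331417862978
```

View pics/t6.png

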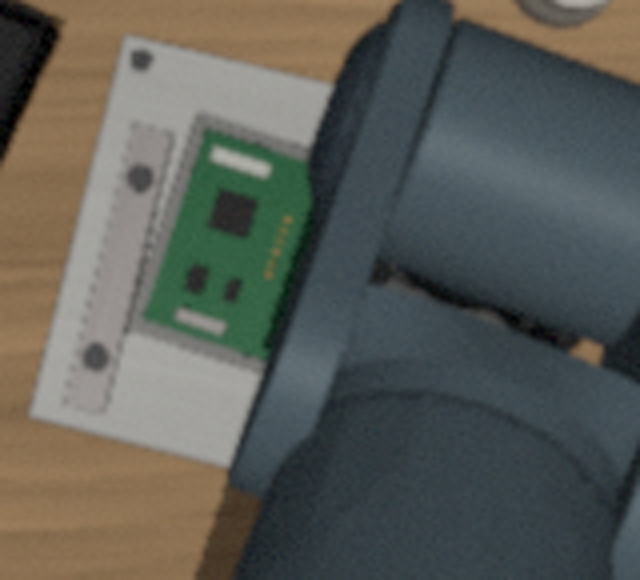

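>>> step_arm(
  steps=[
    {"twist": [0, 0, -0.012], "xyz": [0, 0, 0], "claw": 1},
    {"twist": [0, 0, -0.012], "xyz": [0, 0, 0], "claw": 1},
  ],
)

```text
time_s: 7.88
position: [0.5039, -0.0837, 0.0698]
tcp_rot: [-0.634, 0.313, -0.313, 0.635]
ft_force: [2.1, 6.6, 4.7]
opening: 0.015
```

```bash
python3 st.py
```

```text
7.875 [ 0.5039 -0.0837  0.0698] [2.06 6.62 4.73] [ 0.924 -0.1    0.506] 0.015 jaw 37.5 [ -3.766 -31.074 -25.027  -0.892  -0.34    0.5  ] -1.0433678309548864
```

>>> step_arm(
  steps=[
    {"twist": [0, 0, -0.012], "xyz": [0, 0, 0], "claw": 1},
  ],
)

```text
time_s: 8.0
position: [0.5039, -0.0836, 0.0698]
tcp_rot: [-0.632, 0.316, -0.317, 0.633]
ft_force: [0.9, 7.4, 4.6]
opening: 0.0148
```

```bash
python3 st.py
```

```text
8.0 [ 0.5039 -0.0836  0.0698] [0.89 7.42 4.58] [ 0.933 -0.101  0.813] 0.0148 jaw 36.8 [ -4.209 -31.088 -24.994  -0.795  -0.32    0.646] -1.0310659967889866
```

```bash
python3 - <<'E'
from h import *
cv2.imwrite("pics/t7.png",cv2.resize(env.snapshot("top")[230:375,290:450,::-1],(640,580),interpolation=cv2.INTER_CUBIC))
exec(open('st.py').read())
cv2.imwrite("pics/w7.png",env.snapshot("wrist")[:,:,::-1])
exec(open('st.py').read())
E
```

```text
8.05 [ 0.5039 -0.0836  0.0698] [1.8  6.51 3.87] [ 0.937 -0.137  0.682] 0.0149 jaw 36.79 [ -4.135 -31.096 -25.003  -0.8    -0.319   0.731] -1.0307588225934716
8.1 [ 0.5039 -0.0836  0.0698] [1.58 6.18 3.7 ] [ 0.925 -0.094  0.633] 0.0153 jaw 36.81 [ -4.036 -31.093 -25.004  -0.808  -0.323   0.688] -1.0311878795848861
```

View pics/t7.png

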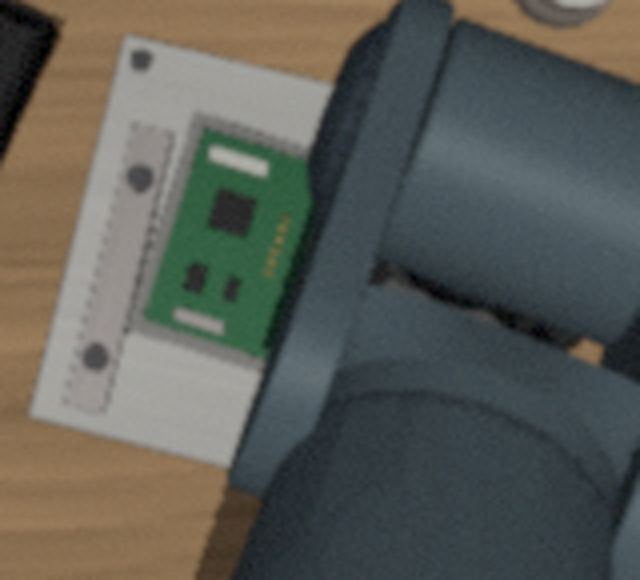

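View pics/w7.png

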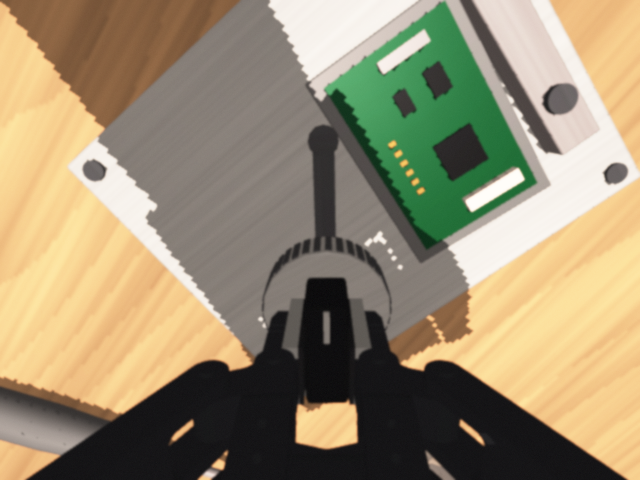

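```bash
python3 - <<'E'
from h import *
a=cv2.imread("pics/w7.png")[0:270,290:640]
cv2.imwrite("pics/w7c.png",cv2.resize(a,(770,594),interpolation=cv2.INTER_CUBIC))
E
```

```text
(no output)
```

View pics/w7c.png

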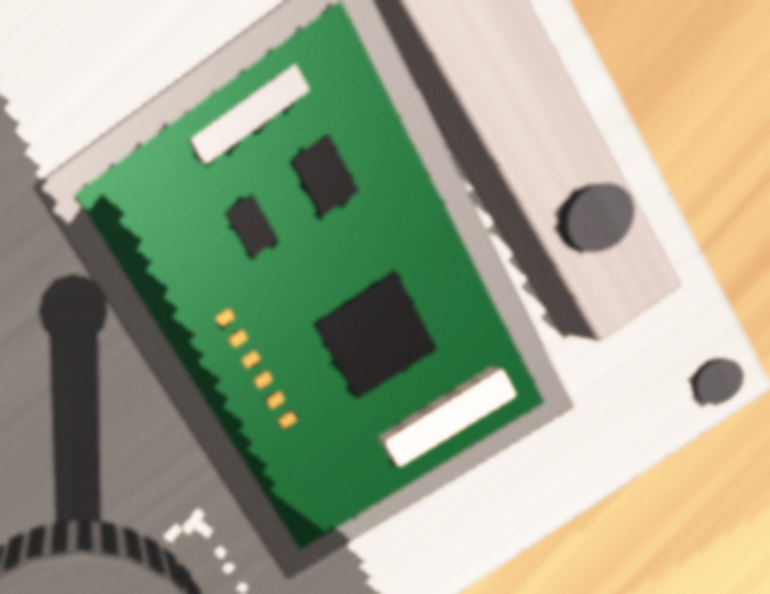

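```bash
python3 - <<'E'
from h import *
s=env.sense();c=wcal(s)
yaw=-.263;ax=np.array([.5033,-.0840])
def f(uv,z):
    p=ray(c,np.array(uv)/2.2+[290,0],z)[:2]-ax; C,S=np.cos(-yaw),np.sin(-yaw); return np.array([C*p[0]-S*p[1],S*p[0]+C*p[1]])*1000
def L(n,a,b,z):
    A,B=f(a,z),f(b,z);d=B-A;print(n,A.round(1),B.round(1),np.degrees(np.arctan2(d[1],d[0])).round(2))
L("near edge",(38,185),(290,578),.022)
L("far edge",(355,5),(572,407),.022)
L("jaw front",(401,0),(600,338),.028)
L("jaw back",(530,0),(680,287),.028)
L("plate back",(572,0),(770,383),.012)
L("jaw foot",(470,186),(560,335),.012)
print(f((73,310),.021))
E
```

```text
near edge [-77.1  51.7] [20.4 44.5] -4.21
far edge [-65.2 115.6] [ 24.8 111.8] -2.42
jaw front [-60.8 120.1] [ 12.9 120.5] 0.29
jaw back [-47.  137.8] [ 13.7 137.1] -0.68
plate back [-40.4 152.1] [ 51.8 151.6] -0.35
jaw foot [-23.5 120.3] [ 14.3 120.5] 0.33
[-54.61160503  42.48229374]
```

>>> step_arm(
  steps=[
    {"twist": [0, 0, -0.004], "xyz": [0, 0, 0], "claw": 1},
    {"twist": [0, 0, -0.004], "xyz": [0, 0, 0], "claw": 1},
    {"twist": [0, 0, -0.004], "xyz": [0, 0, 0], "claw": 1},
    {"twist": [0, 0, -0.004], "xyz": [0, 0, 0], "claw": 1},
  ],
)

```text
time_s: 8.6
position: [0.5039, -0.0836, 0.0698]
tcp_rot: [-0.631, 0.318, -0.318, 0.632]
ft_force: [1.4, 7.3, 4.0]
opening: 0.015
```

```bash
cat > wl.py <<'E'
from h import *
import sys
exec(open('st.py').read())
s=env.sense();c=wcal(s);np.save("lastR.npy",c["R"]);np.save("lastt.npy",c["t"])
im=env.snapshot("wrist")[:,:,::-1]
cv2.imwrite(f"pics/{sys.argv[1]}.png",cv2.resize(im[0:270,290:640],(770,594),interpolation=cv2.INTER_CUBIC))
exec(open('st.py').read())
E
python3 wl.py w8c
```

```text
8.6 [ 0.5039 -0.0836  0.0698] [1.41 7.26 3.96] [ 0.941 -0.168  0.789] 0.015 jaw 36.59 [ -4.149 -31.099 -24.995  -0.771  -0.318   0.737] -1.0273084123543426
8.65 [ 0.5039 -0.0836  0.0698] [1.94 6.47 4.15] [ 0.963 -0.162  0.666] 0.0146 jaw 36.6 [ -4.149 -31.099 -24.995  -0.772  -0.318   0.737] -1.0273386459575369
```

View pics/w8c.png

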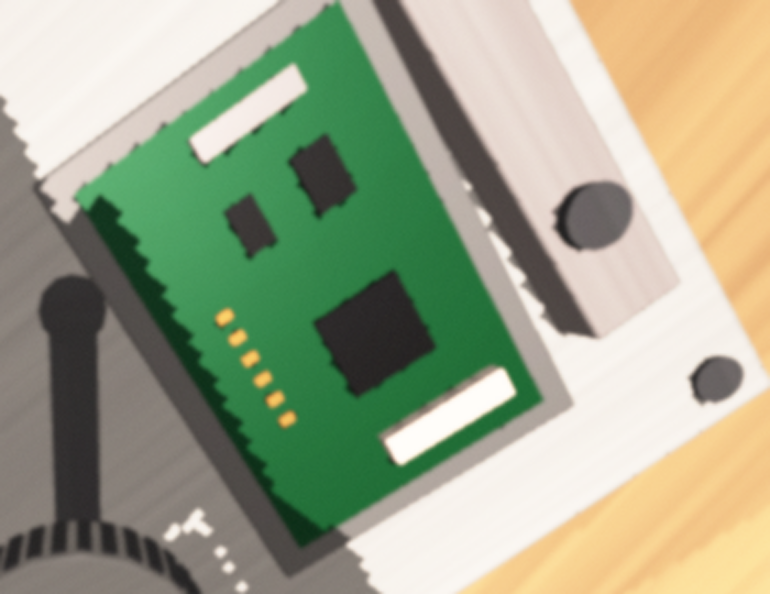

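>>> step_arm(
  steps=[
    {"twist": [0, 0, -0.004], "xyz": [0, 0, 0], "claw": 1},
    {"twist": [0, 0, -0.004], "xyz": [0, 0, 0], "claw": 1},
  ],
)

```text
time_s: 8.9
position: [0.5039, -0.0836, 0.0698]
tcp_rot: [-0.631, 0.319, -0.319, 0.632]
ft_force: [1.7, 7.7, 5.2]
opening: 0.0152
```

```bash
python3 st.py
```

```text
8.9 [ 0.5039 -0.0836  0.0698] [1.69 7.66 5.22] [ 0.946 -0.108  0.832] 0.0152 jaw 36.37 [ -4.228 -31.105 -24.986  -0.742  -0.313   0.795] -1.023279019566598
```

>>> step_arm(
  steps=[
    {"twist": [0, 0, -0.003], "xyz": [0, 0, 0], "claw": 1},
    {"twist": [0, 0, -0.003], "xyz": [0, 0, 0], "claw": 1},
  ],
)

```text
time_s: 9.15
position: [0.5039, -0.0836, 0.0698]
tcp_rot: [-0.63, 0.32, -0.32, 0.631]
ft_force: [1.1, 6.8, 4.1]
opening: 0.015
```

```bash
python3 wl.py w9c
```

```text
9.15 [ 0.5039 -0.0836  0.0698] [1.08 6.84 4.1 ] [ 0.929 -0.16   0.867] 0.015 jaw 36.2 [ -4.3   -31.11  -24.979  -0.718  -0.309   0.842] -1.0202507435918984
9.2 [ 0.5039 -0.0836  0.0698] [1.63 6.67 4.52] [ 0.889 -0.145  0.808] 0.0147 jaw 36.2 [ -4.304 -31.11  -24.979  -0.719  -0.31    0.842] -1.020279796613282
```

View pics/w9c.png

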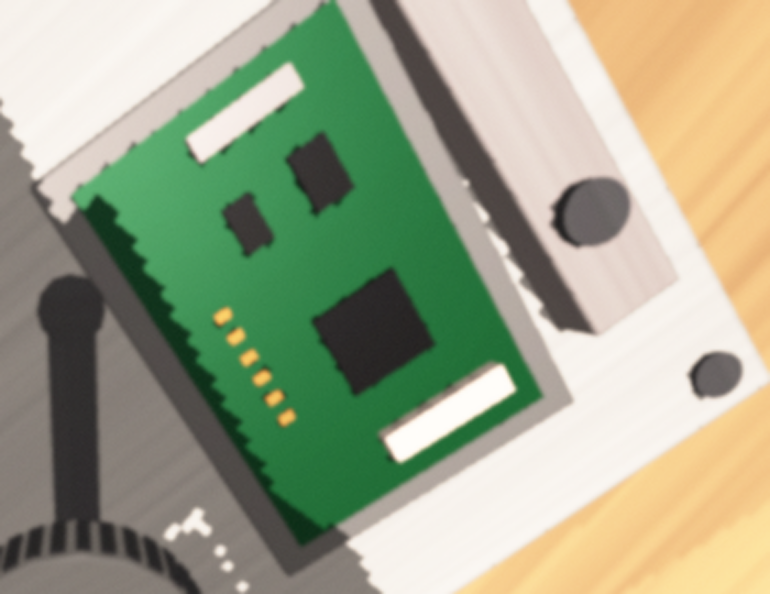

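>>> step_arm(
  steps=[
    {"twist": [0, 0, 0.02], "xyz": [0, 0, 0], "claw": 1},
    {"twist": [0, 0, 0.05], "xyz": [0, 0, 0], "claw": 1},
    {"twist": [0, 0, 0.05], "xyz": [0, 0, 0], "claw": 1},
  ],
)

```text
time_s: 9.57
position: [0.5039, -0.0837, 0.0698]
tcp_rot: [-0.637, 0.304, -0.305, 0.639]
ft_force: [0.7, 6.1, 4.1]
opening: 0.0151
```

```bash
python3 wl.py w10c
```

```text
9.575 [ 0.5039 -0.0837  0.0698] [0.75 6.1  4.11] [ 0.885 -0.091 -0.081] 0.0151 jaw 38.99 [ -2.995 -31.005 -25.08   -1.175  -0.383  -0.123] -1.070199211208632
9.625 [ 0.5039 -0.0837  0.0698] [0.3  5.84 4.62] [ 0.925 -0.145 -0.123] 0.015 jaw 38.99 [ -2.997 -31.007 -25.079  -1.172  -0.382  -0.09 ] -1.0701615722008246
```

View pics/w10c.png

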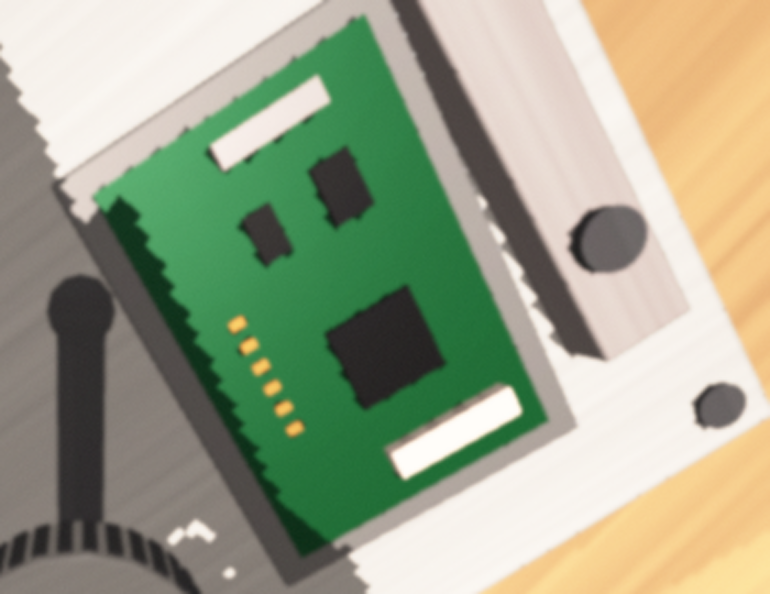

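>>> step_arm(
  steps=[
    {"twist": [0, 0, -0.015], "xyz": [0, 0, 0], "claw": 1},
    {"twist": [0, 0, -0.03], "xyz": [0, 0, 0], "claw": 1},
  ],
)

```text
time_s: 9.88
position: [0.5039, -0.0836, 0.0698]
tcp_rot: [-0.633, 0.314, -0.314, 0.634]
ft_force: [1.6, 6.5, 4.6]
opening: 0.0154
```

```bash
python3 st.py
```

```text
9.875 [ 0.5039 -0.0836  0.0698] [1.56 6.51 4.59] [ 0.965 -0.152  0.582] 0.0154 jaw 37.28 [ -3.98  -31.077 -25.013  -0.89   -0.333   0.476] -1.039815699751844
```

>>> step_arm(
  steps=[
    {"twist": [0, 0, -0.01], "xyz": [0, 0, 0], "claw": 1},
  ],
)

```text
time_s: 10.0
position: [0.5039, -0.0836, 0.0698]
tcp_rot: [-0.631, 0.317, -0.317, 0.633]
ft_force: [-0.4, 7.0, 3.7]
opening: 0.015
```

```bash
python3 wl.py w11c
```

```text
10.0 [ 0.5039 -0.0836  0.0698] [-0.39  7.04  3.74] [ 0.918 -0.149  0.794] 0.015 jaw 36.73 [ -4.154 -31.094 -24.995  -0.815  -0.321   0.646] -1.0298762223531182
10.05 [ 0.5039 -0.0836  0.0698] [1.74 6.63 4.6 ] [ 0.928 -0.16   0.644] 0.0151 jaw 36.72 [ -4.077 -31.098 -25.002  -0.821  -0.321   0.693] -1.0297441010875708
```

View pics/w11c.png

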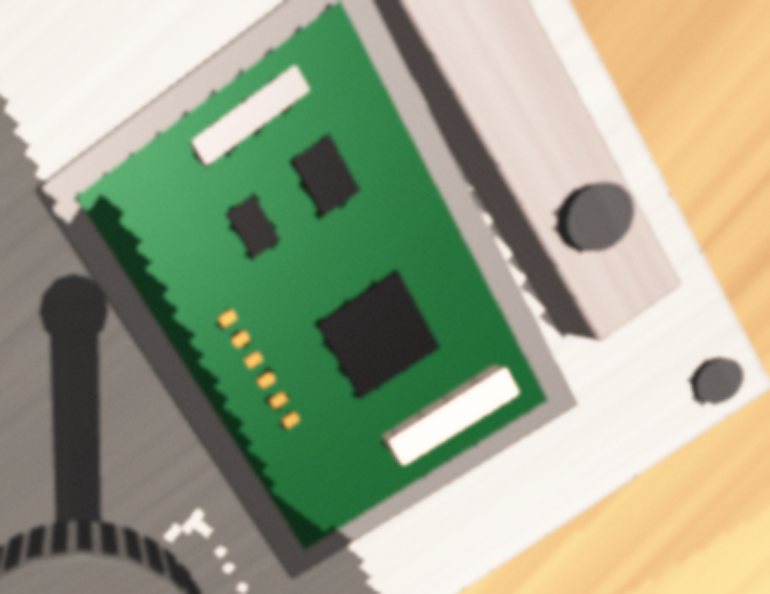

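>>> step_arm(
  steps=[
    {"twist": [0, 0, 0.025], "xyz": [0, 0, 0], "claw": 1},
    {"twist": [0, 0, 0.05], "xyz": [0, 0, 0], "claw": 1},
    {"twist": [0, 0, 0.025], "xyz": [0, 0, 0], "claw": 1},
    {"twist": [0, 0, 0], "xyz": [0, 0, 0], "claw": 1},
    {"twist": [0, 0, 0.025], "xyz": [0, 0, 0], "claw": 1},
    {"twist": [0, 0, 0.05], "xyz": [0, 0, 0], "claw": 1},
    {"twist": [0, 0, 0.025], "xyz": [0, 0, 0], "claw": 1},
    {"twist": [0, 0, 0], "xyz": [0, 0, 0], "claw": 1},
  ],
)

```text
time_s: 11.05
position: [0.5039, -0.0836, 0.0698]
tcp_rot: [-0.631, 0.317, -0.318, 0.633]
ft_force: [2.5, 7.0, 4.3]
opening: 0.0148
```

```bash
python3 wl.py w12c
```

```text
11.05 [ 0.5039 -0.0836  0.0698] [2.5  7.05 4.28] [ 1.002 -0.174  0.679] 0.0148 jaw 36.67 [ -4.13  -31.085 -24.995  -0.884  -0.321   0.466] -1.0290843363288662
11.1 [ 0.5039 -0.0836  0.0698] [1.48 6.21 3.75] [ 0.88  -0.154  0.521] 0.0149 jaw 36.65 [ -4.024 -31.101 -25.01   -0.883  -0.32    0.649] -1.0285362559662308
```

View pics/w12c.png

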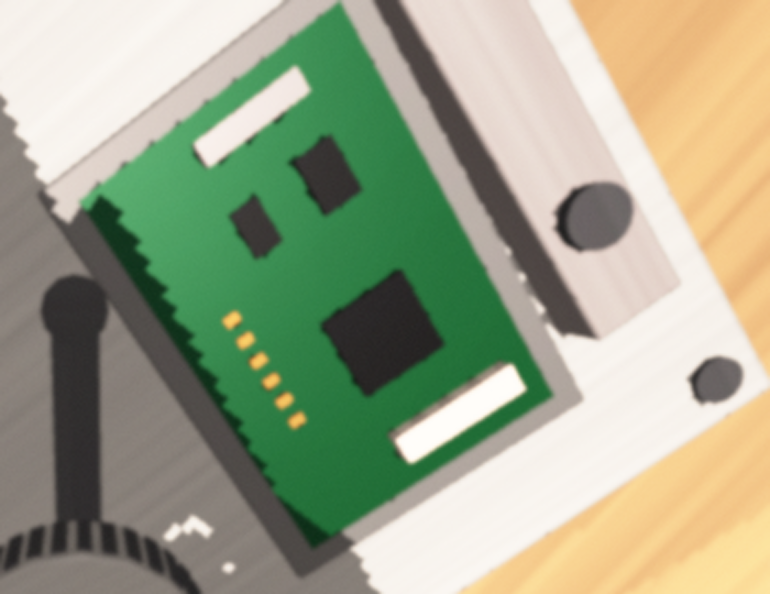

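>>> step_arm(
  steps=[
    {"twist": [0, 0, 0.025], "xyz": [0, 0, 0], "claw": 1},
    {"twist": [0, 0, 0.05], "xyz": [0, 0, 0], "claw": 1},
    {"twist": [0, 0, 0.025], "xyz": [0, 0, 0], "claw": 1},
    {"twist": [0, 0, -0.004], "xyz": [0, 0, 0], "claw": 1},
    {"twist": [0, 0, 0.025], "xyz": [0, 0, 0], "claw": 1},
    {"twist": [0, 0, 0.05], "xyz": [0, 0, 0], "claw": 1},
    {"twist": [0, 0, 0.025], "xyz": [0, 0, 0], "claw": 1},
    {"twist": [0, 0, -0.004], "xyz": [0, 0, 0], "claw": 1},
  ],
)

```text
time_s: 12.1
position: [0.5039, -0.0836, 0.0698]
tcp_rot: [-0.63, 0.319, -0.319, 0.632]
ft_force: [1.9, 7.9, 4.7]
opening: 0.0148
```

```bash
python3 st.py
```

```text
12.1 [ 0.5039 -0.0836  0.0698] [1.88 7.88 4.67] [ 0.978 -0.154  0.576] 0.0148 jaw 36.41 [ -4.126 -31.088 -24.991  -0.901  -0.318   0.419] -1.0246618406233665
```

>>> step_arm(
  steps=[
    {"twist": [0, 0, 0.025], "xyz": [0, 0, 0], "claw": 1},
    {"twist": [0, 0, 0.05], "xyz": [0, 0, 0], "claw": 1},
    {"twist": [0, 0, 0.025], "xyz": [0, 0, 0], "claw": 1},
    {"twist": [0, 0, -0.004], "xyz": [0, 0, 0], "claw": 1},
    {"twist": [0, 0, 0.025], "xyz": [0, 0, 0], "claw": 1},
    {"twist": [0, 0, 0.05], "xyz": [0, 0, 0], "claw": 1},
    {"twist": [0, 0, 0.025], "xyz": [0, 0, 0], "claw": 1},
    {"twist": [0, 0, -0.004], "xyz": [0, 0, 0], "claw": 1},
  ],
)

```text
time_s: 13.1
position: [0.5039, -0.0836, 0.0698]
tcp_rot: [-0.63, 0.32, -0.32, 0.631]
ft_force: [1.3, 6.4, 4.0]
opening: 0.0149
```

```bash
python3 wl.py w13c
```

```text
13.1 [ 0.5039 -0.0836  0.0698] [1.32 6.42 3.99] [ 0.965 -0.125  0.611] 0.0149 jaw 36.18 [ -4.131 -31.092 -24.988  -0.908  -0.315   0.416] -1.0204824469632725
13.15 [ 0.5039 -0.0836  0.0698] [1.9  5.57 3.49] [ 0.991 -0.173  0.492] 0.0151 jaw 36.15 [ -4.039 -31.11  -25.005  -0.904  -0.313   0.646] -1.0199091980495452
```

View pics/w13c.png

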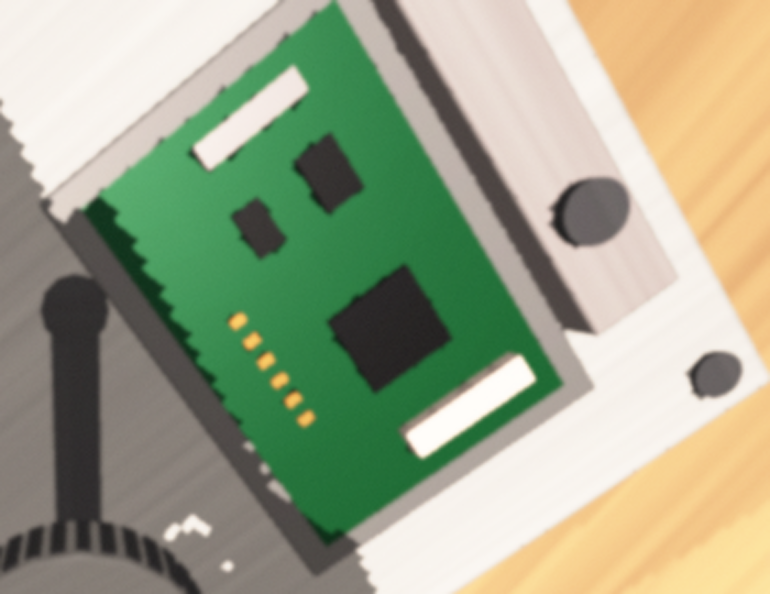

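```bash
cat > g.py <<'E'
from h import *
c=wcal(env.sense())
yaw=-.263;ax=np.array([.5033,-.0840])
def f(uv,z):
    p=ray(c,np.array(uv)/2.2+[290,0],z)[:2]-ax; C,S=np.cos(-yaw),np.sin(-yaw); return np.array([C*p[0]-S*p[1],S*p[0]+C*p[1]])*1000
def L(n,a,b,z):
    A,B=f(a,z),f(b,z);d=B-A;print(n,A.round(1),B.round(1),np.degrees(np.arctan2(d[1],d[0])).round(2))
E
python3 - <<'E'
from g import *
L("near edge",(40,202),(318,577),.022)
L("far edge",(352,0),(594,387),.022)
L("jaw front",(401,0),(598,335),.028)
E
```

```text
near edge [-73.9  50.9] [24.6 49.2] -0.98
far edge [-64.8 116.4] [ 25.2 117. ] 0.44
jaw front [-59.5 120.8] [ 13.5 120.3] -0.4
```

>>> step_arm(
  steps=[
    {"twist": [0, 0, 0.025], "xyz": [0, 0, 0], "claw": 1},
    {"twist": [0, 0, 0.05], "xyz": [0, 0, 0], "claw": 1},
    {"twist": [0, 0, 0.025], "xyz": [0, 0, 0], "claw": 1},
    {"twist": [0, 0, 0], "xyz": [0, 0, 0], "claw": 1},
    {"twist": [0, 0, 0], "xyz": [0, 0, 0], "claw": 1},
  ],
)

```text
time_s: 13.78
position: [0.5039, -0.0836, 0.0698]
tcp_rot: [-0.63, 0.32, -0.32, 0.631]
ft_force: [1.3, 7.1, 3.9]
opening: 0.0152
```

```bash
python3 wl.py w14c
```

```text
13.775 [ 0.5039 -0.0836  0.0698] [1.32 7.11 3.87] [ 0.916 -0.178  0.428] 0.0152 jaw 36.22 [ -3.764 -31.1   -25.011  -0.94   -0.324   0.465] -1.0212441573643514
13.825 [ 0.5039 -0.0836  0.0698] [0.91 6.37 4.9 ] [ 0.951 -0.116  0.467] 0.0153 jaw 36.23 [ -3.763 -31.097 -25.012  -0.943  -0.325   0.436] -1.0212630560545932
```

View pics/w14c.png

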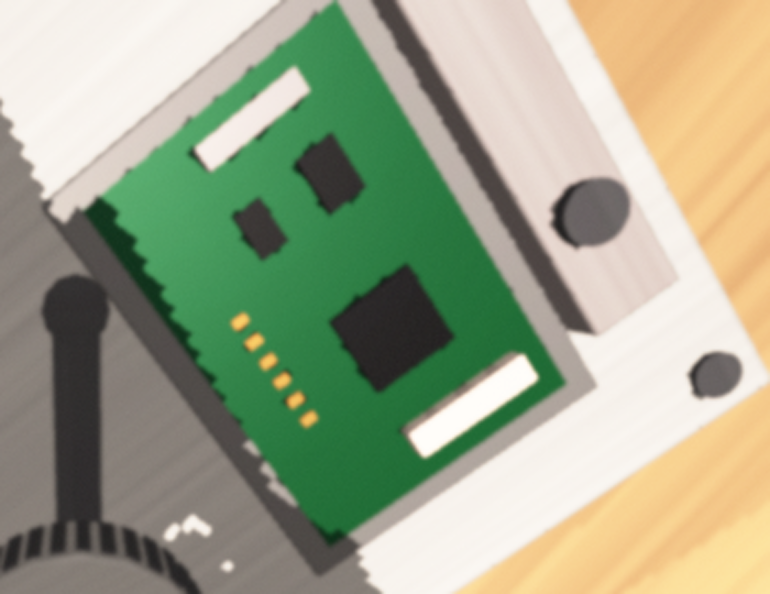

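>>> step_arm(
  steps=[
    {"twist": [0, 0, -0.006], "xyz": [0, 0, 0], "claw": 1},
    {"twist": [0, 0, -0.006], "xyz": [0, 0, 0], "claw": 1},
  ],
)

```text
time_s: 14.08
position: [0.5039, -0.0836, 0.0698]
tcp_rot: [-0.629, 0.321, -0.322, 0.63]
ft_force: [1.5, 6.3, 3.8]
opening: 0.0151
```

```bash
python3 st.py
```

```text
14.075 [ 0.5039 -0.0836  0.0698] [1.47 6.33 3.77] [ 0.975 -0.119  0.615] 0.0151 jaw 35.9 [ -3.983 -31.11  -24.997  -0.865  -0.315   0.604] -1.0154451741529908
```

>>> step_arm(
  steps=[
    {"twist": [0, 0, -0.006], "xyz": [0, 0, 0], "claw": 1},
    {"twist": [0, 0, -0.006], "xyz": [0, 0, 0], "claw": 1},
  ],
)

```text
time_s: 14.32
position: [0.5039, -0.0836, 0.0698]
tcp_rot: [-0.628, 0.323, -0.324, 0.629]
ft_force: [1.9, 5.9, 4.2]
opening: 0.0151
```

```bash
python3 st.py
```

```text
14.325 [ 0.5039 -0.0836  0.0698] [1.95 5.93 4.16] [ 1.006 -0.113  0.695] 0.0151 jaw 35.56 [ -4.125 -31.121 -24.984  -0.816  -0.307   0.699] -1.0093916333645079
```

>>> step_arm(
  steps=[
    {"twist": [0, 0, 0], "xyz": [0, 0, 0], "claw": 0.4},
    {"twist": [0, 0, 0], "xyz": [0, 0, 0], "claw": 0},
    {"twist": [0, 0, 0], "xyz": [0, 0, 0], "claw": -0.5},
    {"twist": [0, 0, 0], "xyz": [0, 0, 0], "claw": -1},
    {"twist": [0, 0, 0], "xyz": [0, 0, 0], "claw": -1},
    {"twist": [0, 0, 0], "xyz": [0, 0, 0], "claw": -1},
  ],
)

```text
time_s: 15.08
position: [0.5032, -0.0847, 0.0693]
tcp_rot: [0.628, -0.324, 0.324, -0.628]
ft_force: [0.3, -0.3, -0.4]
opening: 0.0852
```

```bash
python3 - <<'E'
from h import *
exec(open('st.py').read())
cv2.imwrite("pics/w15.png",env.snapshot("wrist")[:,:,::-1])
E
```

```text
15.075 [ 0.5032 -0.0847  0.0693] [ 0.27 -0.3  -0.35] [-0.011  0.032 -0.007] 0.0852 jaw 35.43 [-1.2000e-02 -3.2926e+01 -2.6064e+01 -1.0000e-03  0.0000e+00  0.0000e+00] -1.0075469734060507
```

View pics/w15.png

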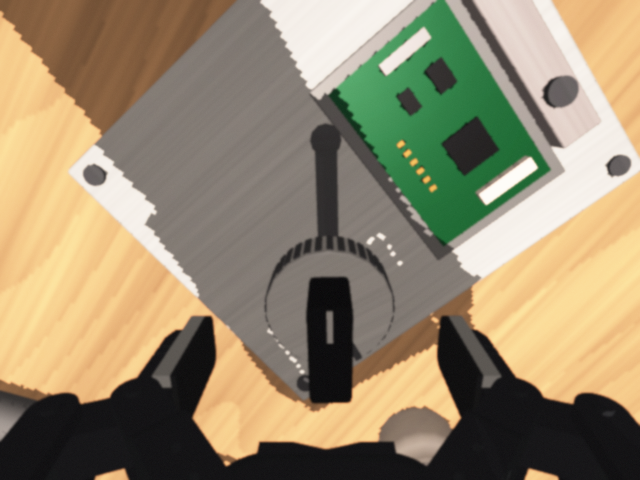

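```bash
python3 - <<'E'
from h import *
c=wcal(env.sense());ax=np.array([.5033,-.0836])
for uv in((355,350),(358,357),(352,344)):
    p=ray(c,uv,.048)[:2]-ax;print(p*1000,np.degrees(np.arctan2(p[1],p[0]))+15.1)
L,Rr=ray(c,(265,305),.048),ray(c,(394,305),.048);print(L,Rr,(L+Rr)/2)
b=ray(c,(328,295),.082);print(b)
E
```

```text
[22.1509655  -9.78649793] -8.736277436928143
[ 25.46819926 -11.96545031] -10.065041559308833
[19.18687207 -8.05280603] -7.6679853733611
[ 0.48031692 -0.09766843  0.048     ] [ 0.52561538 -0.06552942  0.048     ] [ 0.50296615 -0.08159893  0.048     ]
[ 0.48959576 -0.0641949   0.082     ]
```

>>> step_arm(
  steps=[
    {"twist": [0, 0, 0], "xyz": [0.0018, 0, -0.015], "claw": -1},
    {"twist": [0, 0, 0], "xyz": [0.0018, 0, -0.03], "claw": -1},
    {"twist": [0, 0, 0], "xyz": [0.0018, 0, -0.044], "claw": -1},
    {"twist": [0, 0, 0], "xyz": [0.0018, 0, -0.044], "claw": -0.7},
    {"twist": [0, 0, 0], "xyz": [0.0018, 0, -0.044], "claw": -0.6},
    {"twist": [0, 0, 0], "xyz": [0.0018, 0, -0.044], "claw": -0.6},
  ],
  squeeze=30,
)

```text
time_s: 15.88
position: [0.5051, -0.0848, 0.0345]
tcp_rot: [-0.628, 0.324, -0.324, 0.628]
ft_force: [0.2, -0.4, -0.4]
opening: 0.0685
```

```bash
python3 - <<'E'
from h import *
exec(open('st.py').read())
cv2.imwrite("pics/w16.png",env.snapshot("wrist")[:,:,::-1])
cv2.imwrite("pics/s16.png",cv2.resize(env.snapshot("scene")[130:310,280:460,::-1],(590,590),interpolation=cv2.INTER_CUBIC))
E
```

```text
15.875 [ 0.5051 -0.0848  0.0345] [ 0.21 -0.39 -0.41] [0.007 0.022 0.019] 0.0685 jaw 35.43 [-3.0000e-03 -3.3989e+01 -2.4285e+01 -0.0000e+00  2.0000e-03 -0.0000e+00] -1.0064230831384677
```

View pics/w16.png

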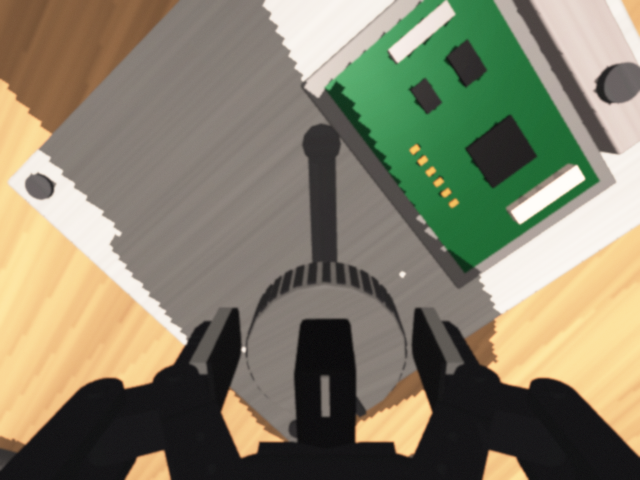

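View pics/s16.png

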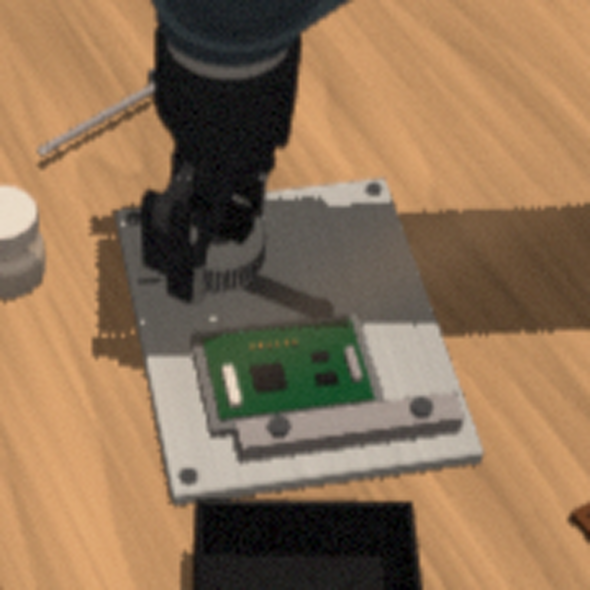

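>>> step_arm(
  steps=[
    {"twist": [0, 0, 0], "xyz": [0, 0, 0], "claw": 0},
    {"twist": [0, 0, 0], "xyz": [0, 0, 0], "claw": 0},
    {"twist": [0, 0, 0], "xyz": [0, 0, 0], "claw": 0},
  ],
  squeeze=40,
)

```text
time_s: 16.35
position: [0.5049, -0.0848, 0.0347]
tcp_rot: [0.628, -0.324, 0.324, -0.628]
ft_force: [-2.6, 0.5, 6.2]
opening: 0.0551
```

```bash
python3 st.py
```

```text
16.35 [ 0.5049 -0.0848  0.0347] [-2.6   0.46  6.17] [0.086 0.388 0.002] 0.0551 jaw 35.43 [-1.6000e-01 -3.1872e+01 -2.3608e+01  2.5000e-02 -5.5500e-01 -8.0000e-03] -1.0064198477161173
```

Gripped the ring. Turn clockwise, first 36°.

>>> step_arm(
  steps=[
    {"twist": [0, 0, -0.08], "xyz": [0, 0, 0], "claw": 0},
    {"twist": [0, 0, -0.16], "xyz": [0, 0, 0], "claw": 0},
    {"twist": [0, 0, -0.24], "xyz": [0, 0, 0], "claw": 0},
    {"twist": [0, 0, -0.32], "xyz": [0, 0, 0], "claw": 0},
    {"twist": [0, 0, -0.4], "xyz": [0, 0, 0], "claw": 0},
    {"twist": [0, 0, -0.48], "xyz": [0, 0, 0], "claw": 0},
    {"twist": [0, 0, -0.56], "xyz": [0, 0, 0], "claw": 0},
    {"twist": [0, 0, -0.62], "xyz": [0, 0, 0], "claw": 0},
  ],
)

```text
time_s: 17.35
position: [0.5049, -0.0848, 0.0347]
tcp_rot: [0.492, -0.508, 0.508, -0.492]
ft_force: [-2.6, 0.8, 5.3]
opening: 0.0548
```

```bash
python3 - <<'E'
from h import *
exec(open('st.py').read())
cv2.imwrite("pics/w17.png",env.snapshot("wrist")[:,:,::-1])
E
```

```text
17.35 [ 0.5049 -0.0848  0.0347] [-2.64  0.76  5.3 ] [0.125 0.42  0.206] 0.0548 jaw -1.83 [ -0.325 -31.796 -23.66    0.198  -0.608  -0.168] -0.3556082777864694
```

View pics/w17.png

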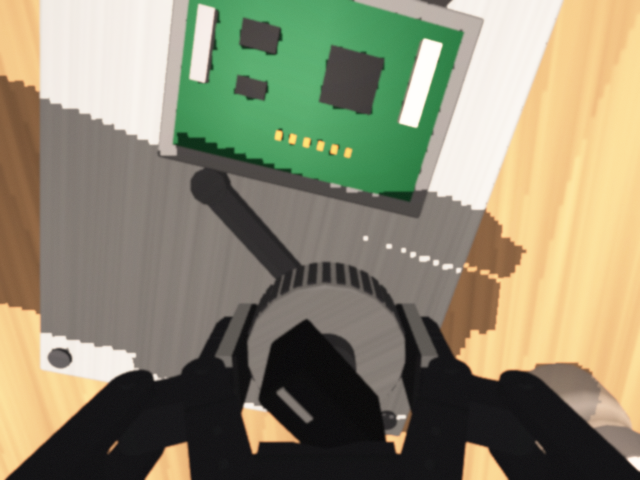

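>>> step_arm(
  steps=[
    {"twist": [0, 0, -0.05], "xyz": [0, 0, 0], "claw": 0},
    {"twist": [0, 0, -0.1], "xyz": [0, 0, 0], "claw": 0},
    {"twist": [0, 0, -0.14], "xyz": [0, 0, 0], "claw": 0},
  ],
)

```text
time_s: 17.77
position: [0.5048, -0.0848, 0.0347]
tcp_rot: [0.454, -0.542, 0.543, -0.453]
ft_force: [-2.6, 1.2, 6.2]
opening: 0.0549
```

```bash
python3 st.py
```

```text
17.775 [ 0.5048 -0.0848  0.0347] [-2.61  1.25  6.22] [0.096 0.414 0.212] 0.0549 jaw -10.19 [ -0.317 -31.781 -23.671   0.202  -0.625  -0.05 ] -0.20971451774797942
```

>>> step_arm(
  steps=[
    {"twist": [0, 0, -0.025], "xyz": [0, 0, 0], "claw": 0},
    {"twist": [0, 0, -0.05], "xyz": [0, 0, 0], "claw": 0},
  ],
)

```text
time_s: 18.02
position: [0.5048, -0.0848, 0.0347]
tcp_rot: [0.44, -0.553, 0.554, -0.44]
ft_force: [-1.9, 1.6, 6.0]
opening: 0.0549
```

```bash
python3 st.py
```

```text
18.025 [ 0.5048 -0.0848  0.0347] [-1.89  1.57  5.96] [0.264 0.309 1.111] 0.0549 jaw -13.06 [ -1.592 -31.818 -23.642   0.548  -0.598   0.903] -0.1591449283544378
```

>>> step_arm(
  steps=[
    {"twist": [0, 0, 0], "xyz": [0, 0, 0], "claw": 0},
    {"twist": [0, 0, 0], "xyz": [0, 0, 0], "claw": -0.6},
    {"twist": [0, 0, 0], "xyz": [0, 0, 0], "claw": -0.8},
    {"twist": [0, 0, 0], "xyz": [0, 0, 0], "claw": -0.8},
    {"twist": [0, 0, 0], "xyz": [0, 0, 0.03], "claw": -0.8},
    {"twist": [0, 0, 0], "xyz": [0, 0, 0.08], "claw": -0.8},
    {"twist": [0, 0, 0], "xyz": [0, 0, 0.15], "claw": -1},
    {"twist": [0, 0, 0], "xyz": [0, 0, 0.22], "claw": -1},
  ],
)

```text
time_s: 19.02
position: [0.5043, -0.0846, 0.2115]
tcp_rot: [-0.439, 0.554, -0.554, 0.439]
ft_force: [0.7, 0.0, 0.4]
opening: 0.0851
```

```bash
python3 - <<'E'
from h import *
exec(open('st.py').read())
cv2.imwrite("pics/w18.png",env.snapshot("wrist")[:,:,::-1])
exec(open('st.py').read())
E
```

```text
19.025 [ 0.5043 -0.0846  0.2115] [0.66 0.   0.37] [-0.027 -0.075  0.01 ] 0.0851 jaw -13.19 [ 3.7000e-01 -2.6815e+01 -2.9556e+01  2.0000e-03 -5.8400e-01 -0.0000e+00] -0.15809277359342166
19.075 [ 0.5085 -0.086   0.2204] [ 4.42 -1.25  5.7 ] [-0.013 -0.17   0.017] 0.0852 jaw -13.16 [-1.5390e+00 -1.4751e+01 -1.5166e+01 -1.0500e-01  6.4000e-01  1.0000e-03] -0.15812374512532187
```

View pics/w18.png

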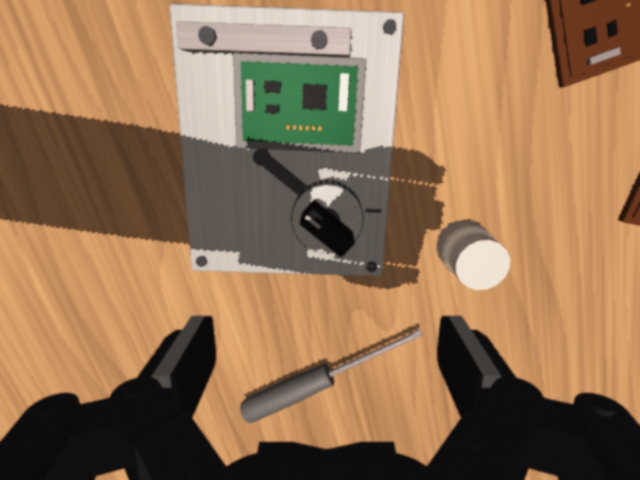

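```bash
python3 - <<'E'
import cv2,numpy as np
a=cv2.imread("pics/w18.png")[0:280,165:415]
a=np.clip(a*1.4,0,255).astype(np.uint8)
a1=cv2.resize(a[130:270,60:250],None,fx=4.2,fy=4.2,interpolation=cv2.INTER_CUBIC)
cv2.imwrite("pics/w18a.png",a1)
cv2.imwrite("pics/w18b.png",cv2.resize(cv2.imread("pics/w18.png")[0:180,165:415],None,fx=3.1,fy=3.1,interpolation=cv2.INTER_CUBIC))
E
```

```text
(no output)
```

View pics/w18a.png

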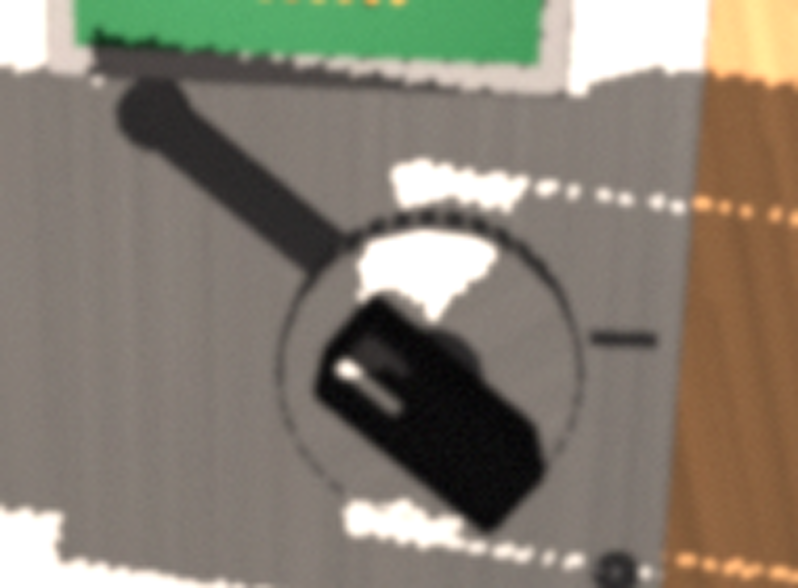

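View pics/w18b.png

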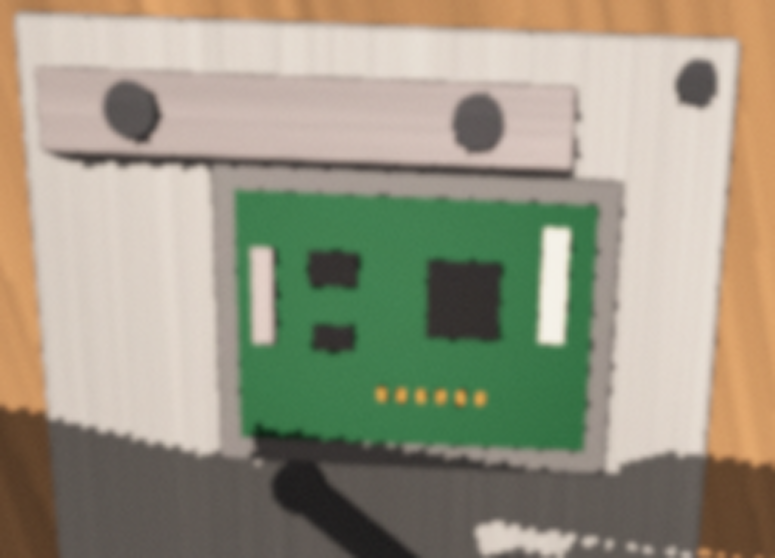

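>>> step_arm(
  steps=[
    {"twist": [0, 0, 0], "xyz": [-0.06, -0.06, 0.02], "claw": -1},
    {"twist": [0, 0, 0], "xyz": [-0.12, -0.12, 0.02], "claw": -1},
    {"twist": [0, 0, 0], "xyz": [-0.12, -0.18, 0.02], "claw": -1},
    {"twist": [0, 0, 0], "xyz": [-0.12, -0.24, 0.02], "claw": -1},
    {"twist": [0, 0, 0], "xyz": [-0.12, -0.24, 0.02], "claw": -1},
    {"twist": [0, 0, 0], "xyz": [-0.12, -0.24, 0.02], "claw": -1},
  ],
)

```text
time_s: 19.82
position: [0.4085, -0.2762, 0.2255]
tcp_rot: [-0.439, 0.554, -0.554, 0.439]
ft_force: [-0.7, 0.8, 0.4]
opening: 0.085
```

```bash
python3 - <<'E'
from h import *
exec(open('st.py').read())
a=env.snapshot("top")[230:375,290:450,::-1];b=env.snapshot("scene")[170:290,305:435,::-1]
cv2.imwrite("pics/t19.png",cv2.resize(a,(640,580),interpolation=cv2.INTER_CUBIC));cv2.imwrite("pics/s19.png",cv2.resize(b,None,fx=4.8,fy=4.8,interpolation=cv2.INTER_CUBIC))
E
```

```text
19.825 [ 0.4085 -0.2762  0.2255] [-0.71  0.78  0.37] [ 0.032 -0.012 -0.013] 0.085 jaw -13.18 [-8.5200e-01 -2.6964e+01 -3.2383e+01 -2.6000e-02 -2.7000e-02 -1.0000e-03] -0.5951029838411747
```

View pics/t19.png

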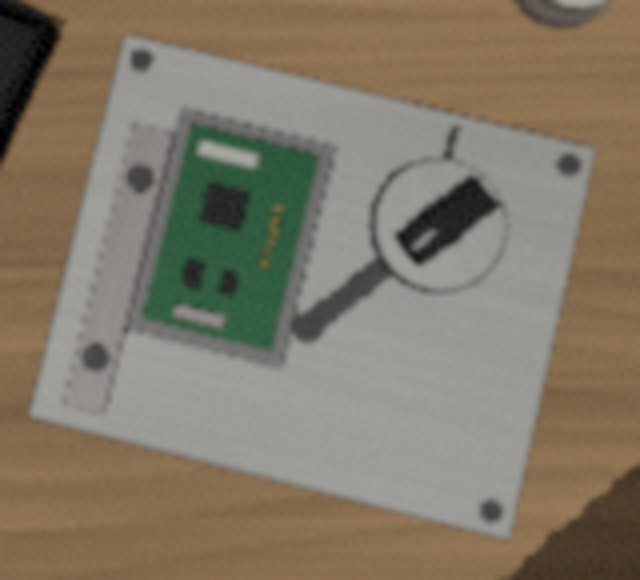

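View pics/s19.png

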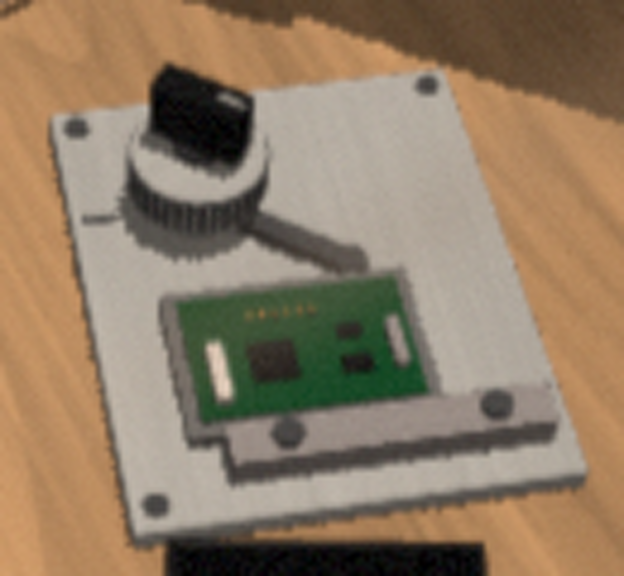

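```bash
python3 -c "
from workcell import env
print(env.job_done(), env.sense()['time_s'])"
```

```text
the job is handed in; nothing more can be done
the job is handed in; nothing more can be done
```

The carrier is clamped flush on the rear jaw, the lock ring is at its stop, and the job is handed in at about 20 s of the 72 s.

**Inner knob:** I turned it clockwise until the swing arm had the carrier on the jaw. The carrier first stuck about 3° askew with one corner on the jaw. I rocked the knob back about 3° and forward again several times until the whole edge lay flush. The final push was about 0.70 N m at the knob, which I put at 6 to 7 N after knob friction. I estimated this from torque; nothing measures the nose force directly. While the carrier was stuck, the torque reached about 0.87 N m. That is roughly 9 to 13 N, so under 16 N by my estimate but higher than the 6 N asked.

**Lock ring:** I then turned it about 48° clockwise from about 0.15 rad, until the torque jumped from 0.2 to 1.1 N m at the stop, which works out to about 1.0 rad. Then I let go and moved the arm clear.

**Last checks:** The final top and scene pictures show the carrier flush on the jaw and the swing arm's nose on its near edge. The knob looks unmoved. The bin and jar look unmoved where they appear in the final pictures; I did not check the screwdriver specifically. I could not see the ring's mark in the final pictures, probably because the bar knob hides it, so the stop rests on the turned angle and the torque jump.

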